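Register a wood block in the drilling jig

ROBOT

A 7-joint arm with a two-finger parallel gripper is mounted at the origin on the work surface; the furniture and walls round the work are solid. World frame = base frame: x ahead of the robot, y to its left, z up, the work surface at z = 0. Lengths are in m, angles in rad, forces in N, time in s.
With the tool pointing down it reaches from about 0.4 to 0.9 m from the base axis. Payload 5.5 kg.
Tool frame: the origin (TCP) lies midway between the tips of the shut fingers; the grasp point (between the pads) lies 19 mm behind it; z points along the fingers, y is the direction in which the jaws open and shut (so a half turn about z gives the same grasp; the last joint's range is limited). The gripper opens to 85 mm and grips with 20 to 120 N. Pads are 22 mm wide; open, the fingers measure 114 mm over their backs; the gripper's body (76 mm by 85 mm) begins 54 mm behind the grasp point. The pads swing forward as they close: fully open they stand 13 mm farther back than shut.
Start: joints at [1.444, 0.501, -0.427, 1.55, 0.221, 1.138, -0.21], TCP at [0.247, -0.601, 0.231] pointing down, gripper open.
Joint ranges: [-2.88, 2.88], [-0.31, 2.03], [-1.54, 1.56], [0.2, 2.42], [-1.41, 4.55], [0.19, 2.02], [-2.57, 2.57]. Speed limits (rad/s): [2.57, 2.57, 3.14, 3.14, 3.14, 3.14, 3.14].

INTERFACE

Orientations are given as a unit quaternion [x, y, z, w].
In Python, from station import manip gives the robot as it stands. Calls block until the motion is done:
- manip.movep(position, orientation): joint-space move of the TCP to a pose.
- manip.movel(position, rotation=None, rate=0.15): straight line of the TCP; rotation=None keeps the orientation; rate is the mean speed in m/s.
- manip.move_j(angles): joint-space move.
- manip.release() and manip.gripper_close(grasp_force=None): open the fingers fully, or close them until they stop; grasp_force is the grip in N (None keeps the last).
- manip.dwell(seconds).
- manip.ik(position, orientation): joint angles nearest the present ones, or None.
- manip.read_state(): the state.
- manip.read_camera(name): name is "scene" or "top" or "wrist"; returns a dict with "img" (420x560x3 uint8, blue, green, red), "range_z" (420x560 float32, m along the optical axis (not along the pixel's ray), 0 where there is no reading), "vertical_fov" (degrees; the focal length in pixels is half the picture's height over the tangent of half this angle, whatever the lens; pixels are square), "cx", "cy" (the principal point, pixels), "k1" (the pictures are not rectified: a ray, as slopes to the right and down, at radius r is drawn at 1 + k1 r^2 times it, then the intrinsics apply), "R" (3x3) and "t" (3): a world point X has camera coordinates R X + t. Camera axes: x right, y down, z forward; pixel columns grow to the right and rows downward; lengths in m; the calibration is good to about 2 mm. A picture is of the moment at which its call begins.
A pose or a line that the arm cannot do raises manip.IKError and nothing moves.
- manip.close_job(): hands the job in, once; it reports no verdict.
The state is a dict: "t": time; "joints": joint angles; "joint_velocities": joint speeds; "effort": joint torques, N m; "position": TCP position; "tool_rot": TCP orientation; "force": force on the tool from outside, world axes, zero at the start; "wrist_torque": the same for the moment, N m; "grip_width": opening from 0.0 (shut) to 1.0 (fully open).
Only numpy, scipy, OpenCV 4.12 (cv2) and the standard library are available. Lean on these libraries where they do the work, as an engineer would, in place of code of your own. Each camera call takes 0.05 s, during which the arm holds its last target. There are 200 camera calls.

TASK

Load the plain wood block into the steel jig for drilling: lay it flat on the jig's plate, lengthwise along the fence, with its long side flush against the fence and its end touching the pad of the adjusting screw. The screw has been set by hand and nobody noted how far it sticks out, so slide the block along until you feel it stop; the jig just stands loose on the bench and must not be shifted. Let go of the block and leave the other things where they are.

Things in the scene. Friction and masses are not known exactly. Their poses are not given: they have to be found in the camera images.
- jig: Plain steel locating jig, 2.9 kg, loose on the bench, held by its weight alone: a steady push of some 12 to 20 N slides it. Base plate 150 mm (jig x) x 220 mm (jig y), 12 mm thick; origin at the centre of its underside, z up. Fence along its +x (far) side, bracket with adjusting screw at its -y (right) end.
- fence (a point): Middle of the fence's working face, at its foot on the plate: jig x = +60 mm, y = +10 mm, 12 mm above the bench; axes as the jig. The fence is a straight dark steel bar; the face looks to jig -x and runs from jig y = -85 to +105 mm; its top is 40 mm above the bench.
- screw_hole (a point): Where the adjusting screw leaves the bracket's inner face: jig x = +35 mm, y = -87 mm, 31 mm above the bench; axes as the jig. Bracket: 60 mm along x, 18 mm thick, top 48 mm high. The screw runs along jig +y and ends in a steel pad, 22 mm diameter, whose face stands 7 to 32 mm from this point, differently each time, not measured. The screw is tight: gentle pushing does not move it.
- block_center (a point): Plain wooden block, a cuboid 50 mm (its x) x 110 mm (its y) x 38 mm high (its z), about 0.16 kg. The point is its centre, 19 mm above its underside. It starts lying flat on the bench, left or right of the jig. Either end may be put against the screw.
- sanding_block: Bystander: black rubber sanding block, 66 x 122 x 35 mm with sloping sides, lying flat; it and the wood block stand on opposite sides of the jig. Origin at the centre of its underside, long side along its y.
- tape: Bystander: roll of masking tape lying flat behind the jig, 96 mm diameter, 25 mm high. Origin at the centre of its underside.
- plug: Bystander: cream tapered plug, 61 mm diameter, 35 mm high, standing left of and beyond the jig. Origin at the centre of its underside.
Things that resemble listed ones, but are neither listed nor needed, are in the scene too. Leave any blue or white look-alike of the part that bears block_center alone.

How it is judged:
By the outcome, as a careful person would: the job done as asked, in the order asked, and still so for the second after the job is handed in, with the robot touching nothing.
It also fails if it takes over 67 s, if anything falls off the work surface, if the arm or the gripper's body presses on something with over 40 N, if the wrist force passes 120 N, or if a joint passes its speed limit or range.

## Working session

There is one attempt and no reset: what is moved stays moved. The work goes in short steps, each a Python script; the robot and the scene stay as the last script left them, time stands still between calls to the robot, and variables do not carry over. Pictures are saved under pics/ and viewed, about 8 in all and at most 12, crops included, and the job is handed in when it is done.

```bash
mkdir -p pics; cat > h.py <<'E'
import numpy as np, cv2
from station import manip
def cam(n,save=None):
    c=manip.read_camera(n)
    np.savez(f'{save or n}.npz',**{k:np.array(v) for k,v in c.items()})
    if save: cv2.imwrite(f'pics/{save}.png',c['img'])
    return c
def load(n): return dict(np.load(f'{n}.npz'))
def K(c):
    f=c['img'].shape[0]/2/np.tan(np.radians(float(c['vertical_fov']))/2)
    return np.array([[f,0,float(c['cx'])],[0,f,float(c['cy'])],[0,0,1]]),np.array([float(c['k1']),0,0,0])
def rays(c,px):
    k,d=K(c); p=cv2.undistortPoints(np.array(px,float).reshape(-1,1,2),k,d)[:,0]
    return np.c_[p,np.ones(len(p))]
def onz(c,px,z):
    "pixels -> world at height z"
    r=rays(c,px)@c['R']; o=-c['R'].T@c['t']
    return o+r*((z-o[2])/r[:,2])[:,None]
def cloud(c):
    h,w=c['range_z'].shape; u,v=np.meshgrid(np.arange(w),np.arange(h))
    r=rays(c,np.c_[u.ravel(),v.ravel()])*c['range_z'].reshape(-1,1)
    return ((r-c['t'])@c['R']).reshape(h,w,3)
def proj(c,X):
    k,d=K(c); return cv2.projectPoints(np.array(X,float).reshape(-1,1,3),cv2.Rodrigues(c['R'])[0],c['t'],k,d)[0][:,0]
E
python3 - <<'E'
from h import *
for n in('scene','top'):
    c=cam(n,n); print(n,c['vertical_fov'],c['k1'],-c['R'].T@c['t'])
s=manip.read_state();print(s)
a,b=[cv2.imread(f'pics/{n}.png') for n in('scene','top')]
E
```

```text
scene 57.04975564133428 -0.026130063063374877 [0.01219505 0.47125705 0.94042444]
top 54.7011510430579 -0.06887237073776771 [ 0.37457714 -0.13717126  1.42133746]
{'t': 0.1, 'joints': array([ 1.44422088,  0.50179021, -0.4267937 ,  1.55135917,  0.22077543,
        1.13832063, -0.21029407]), 'joint_velocities': array([-0.00114479, -0.00248581,  0.00031774, -0.00184635, -0.0005732 ,
        0.00112167,  0.00091408]), 'effort': array([-1.16951176e-02, -5.70812666e+01, -5.83924279e+00, -2.81747442e+01,
        1.04778592e-02,  5.53007412e-03,  1.94066949e-07]), 'position': array([ 0.24670514, -0.60066435,  0.2303335 ]), 'tool_rot': array([ 9.81065660e-01,  1.93673266e-01, -1.37692543e-04, -9.04259694e-04]), 'force': array([-0.51098955, -1.12353141,  0.21459764]), 'wrist_torque': array([ 0.03419375,  0.02810943, -0.00746415]), 'grip_width': 1.0013182698851661}
```

View pics/top.png

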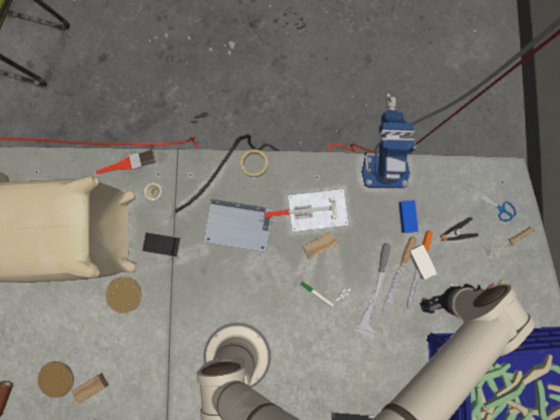

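View pics/scene.png

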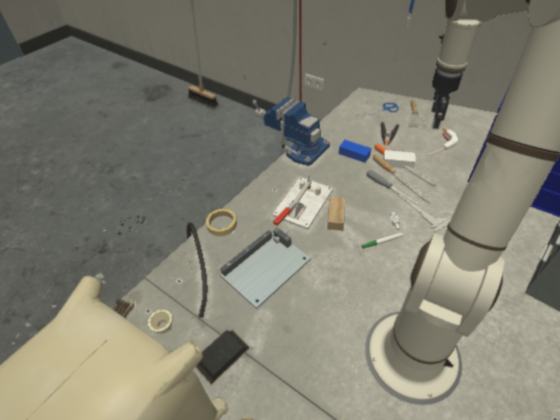

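The top view shows the jig at (237,224), the sanding block at (161,244), the tape at (254,162) and the plug at (152,191). Candidates for the block are the wood cuboid at (320,245), a smaller wood piece at (90,387), a wood strip at (520,236), the blue block at (409,216) and the white block at (424,262). The one at (320,245) fits: it is plain wood, next to the jig, and opposite the sanding block. I'll confirm it in a crop.

```bash
python3 - <<'E'
from h import *
c=load('top'); im=c['img'][185:275,195:350]
cv2.imwrite('pics/crop1.png',cv2.resize(im,None,fx=5,fy=5,interpolation=cv2.INTER_CUBIC))
P=cloud(c)
for (u,v) in [(320,245),(240,224),(90,387),(315,240),(250,203),(268,230)]: print((u,v),P[v,u].round(3))
# block top by height
m=np.zeros(P.shape[:2],np.uint8); m[225:265,298:342]=(P[225:265,298:342,2]>.025)
pts=P[m>0][:,:2].astype(np.float32); print(len(pts),cv2.minAreaRect(pts),np.median(P[m>0][:,2]))
# jig: height >6mm region
m=np.zeros(P.shape[:2],np.uint8); m[190:258,198:285]=(P[190:258,198:285,2]>.006)
pts=P[m>0][:,:2].astype(np.float32); print(len(pts),cv2.minAreaRect(pts))
m=np.zeros(P.shape[:2],np.uint8); m[190:258,198:285]=(P[190:258,198:285,2]>.03)
pts=P[m>0]; print(len(pts),pts.round(3)[::6])
E
```

```text
(320, 245) [ 0.388 -0.274  0.034]
(240, 224) [0.455 0.002 0.014]
(90, 387) [-0.107  0.491  0.044]
(315, 240) [ 0.404 -0.257  0.041]
(250, 203) [ 0.53  -0.03   0.004]
(268, 230) [ 0.436 -0.095  0.012]
486 ((0.3759954571723938, -0.23672690987586975), (0.06466788053512573, 0.1883385181427002), 19.76661491394043) 0.03739549830736429
2870 ((0.4547768831253052, 0.0029420405626296997), (0.30354368686676025, 0.2324741929769516), 89.36375427246094)
500 [[ 0.375 -0.137  1.421]
 [ 0.375 -0.137  1.421]
 [ 0.537  0.091  0.041]
 [ 0.534  0.091  0.041]
 [ 0.534  0.07   0.045]
 [ 0.53   0.094  0.043]
 [ 0.531  0.074  0.041]
 [ 0.531  0.053  0.04 ]
 [ 0.526  0.101  0.045]
 [ 0.527  0.081  0.041]
 [ 0.528  0.061  0.037]
 [ 0.527  0.039  0.049]
 [ 0.524  0.099  0.034]
 [ 0.523  0.077  0.044]
 [ 0.524  0.057  0.037]
 [ 0.524  0.036  0.041]
 [ 0.525  0.015  0.041]
 [ 0.521  0.078  0.033]
 [ 0.521  0.056  0.041]
 [ 0.521  0.036  0.042]
 [ 0.522  0.016  0.037]
 [ 0.522 -0.005  0.039]
 [ 0.518  0.053  0.038]
 [ 0.518  0.033  0.036]
 [ 0.518  0.012  0.038]
 [ 0.519 -0.008  0.036]
 [ 0.519 -0.029  0.041]
 [ 0
[... 664 characters left out ...]
87]
 [ 0.49  -0.139  0.085]
 [ 0.485 -0.09   0.091]
 [ 0.486 -0.11   0.09 ]
 [ 0.486 -0.129  0.086]
 [ 0.487 -0.149  0.079]
 [ 0.482 -0.097  0.095]
 [ 0.482 -0.116  0.091]
 [ 0.484 -0.136  0.076]
 [ 0.478 -0.09   0.093]
 [ 0.375 -0.137  1.421]
 [ 0.479 -0.088  0.044]
 [ 0.476 -0.074  0.03 ]
 [ 0.475 -0.095  0.046]
 [ 0.472 -0.082  0.041]
 [ 0.473 -0.102  0.034]
 [ 0.468 -0.072  0.042]
 [ 0.469 -0.102  0.037]
 [ 0.375 -0.137  1.421]
 [ 0.465 -0.096  0.046]
 [ 0.461 -0.082  0.053]
 [ 0.458 -0.082  0.047]
 [ 0.454 -0.083  0.054]
 [ 0.451 -0.079  0.044]
 [ 0.448 -0.079  0.045]
 [ 0.444 -0.083  0.047]
 [ 0.441 -0.083  0.05 ]
 [ 0.438 -0.083  0.049]
 [ 0.375 -0.137  1.421]
 [ 0.375 -0.137  1.421]]
```

View pics/crop1.png

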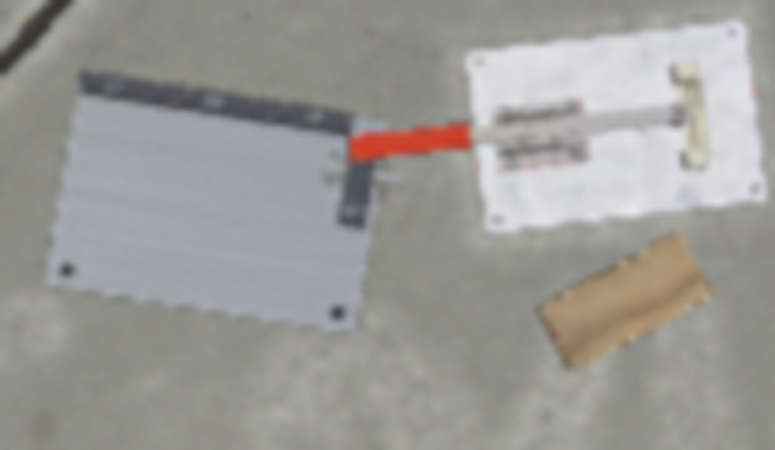

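The crop confirms the block: a plain wood cuboid with corners at crop (680,233), (712,290), (570,370) and (540,312). The jig lies with its fence at the top and its bracket at crop (355,190). A red handle overhangs the bracket, at about z 0.09. Next I'll look closer with the wrist camera.

```bash
python3 - <<'E'
from h import *
c=load('top'); P=cloud(c)
cr=np.array([(680,233),(712,290),(570,370),(540,312)])/5-.4+[195,185]
X=onz(c,cr,.038); print(X.round(4),X.mean(0)); 
L=(X[0]+X[1]-X[2]-X[3])/2; print('len',np.linalg.norm(L),np.degrees(np.arctan2(L[1],L[0])))
J=onz(c,np.array([(47,285),(355,330)])/5-.4+[195,185],.012); print(J.round(4),np.linalg.norm(J[0]-J[1]))
print('tray z',[P[v,u,2].round(3) for u,v in[(300,228),(325,226),(340,222),(318,227)]])
from scipy.spatial.transform import Rotation
p=[.42,-.09,.40]; q=[.993,.12,0,0]; q/=np.linalg.norm(q)
print(manip.ik(p,q)); manip.movep(p,q)
w=cam('wrist','w1'); s=manip.read_state(); print(s['t'],s['position'],-w['R'].T@w['t'],w['vertical_fov'])
E
```

```text
[[ 0.4352 -0.3097  0.038 ]
 [ 0.3968 -0.3319  0.038 ]
 [ 0.3408 -0.2359  0.038 ]
 [ 0.3796 -0.2149  0.038 ]] [ 0.38812098 -0.27312205  0.038     ]
len 0.110474651359428 -59.68996431933273
[[ 0.3912  0.1257  0.012 ]
 [ 0.3648 -0.0887  0.012 ]] 0.21602278749110554
tray z [np.float64(0.015), np.float64(0.007), np.float64(0.006), np.float64(0.008)]
[ 1.14127554 -0.06633648 -0.92890482  1.80874957 -0.05417783  1.37288017
 -1.10618103]
2.1833 [ 0.41992817 -0.09113942  0.39978329] [ 0.4854128  -0.07568194  0.54281787] 71.53574630468584
```

View pics/w1.png

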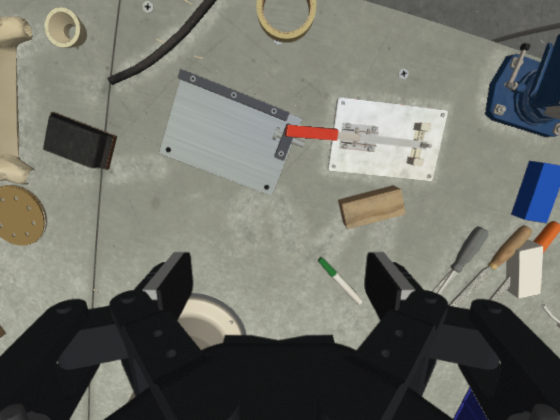

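The wrist view shows the jig at (230,130), the pad near (278,135), a toggle clamp's red handle at (312,132) and the block at (372,207). I'll enlarge the jig and the block.

```bash
python3 - <<'E'
from h import *
c=load('w1'); im=c['img']
a=cv2.resize(im[64:196,155:310],None,fx=5,fy=5,interpolation=cv2.INTER_CUBIC)
b=cv2.resize(im[175:235,325:415],None,fx=5,fy=5,interpolation=cv2.INTER_CUBIC)
cv2.imwrite('pics/jc.png',a[:, :775][:600]); cv2.imwrite('pics/bc.png',b)
E
```

```text
(no output)
```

View pics/jc.png

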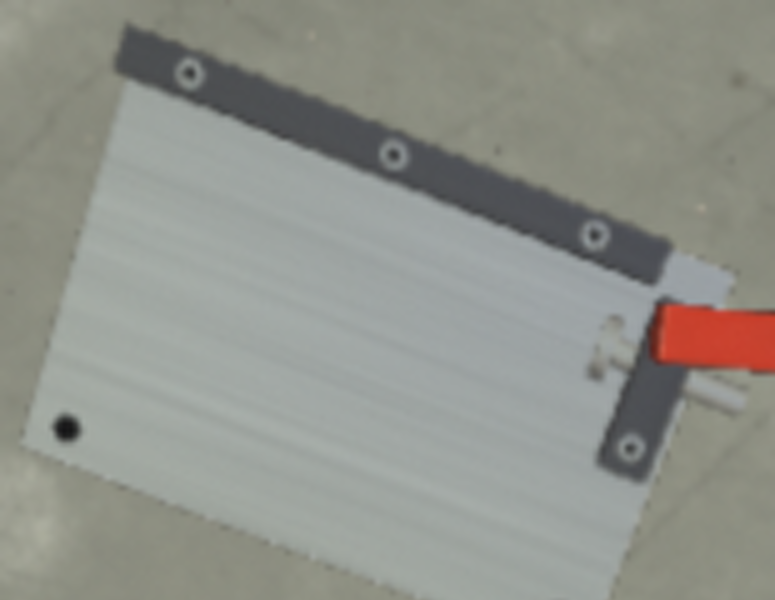

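View pics/bc.png

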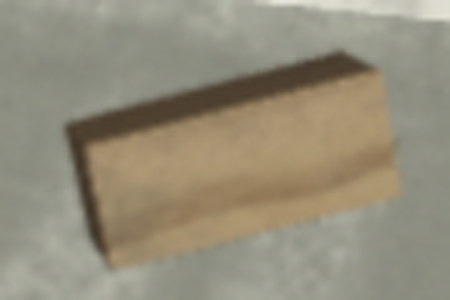

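```bash
cat > fit.py <<'E'
from h import *
from scipy.optimize import least_squares
def T(p,M):
    M=np.array(M,float); c,s=np.cos(p[2]),np.sin(p[2])
    return np.c_[p[0]+c*M[:,0]-s*M[:,1],p[1]+s*M[:,0]+c*M[:,1],M[:,2]]
def fit(c,px,M,p0):
    r=least_squares(lambda p:(proj(c,T(p,M))-px).ravel(),p0,x_scale=[.01,.01,.1]); return r.x,r.fun.reshape(-1,2)
E
python3 - <<'E'
from fit import *
w=load('w1');t=load('top')
px=lambda a,o:np.array(a)/5-.4+o
M=[(-.075,.11,.012),(.06,.105,.04),(.06,-.085,.04),(.075,-.11,.012)]
j,e=fit(w,px([(22,443),(118,70),(655,285),(735,275)],[155,64]),M,[.45,0,-.12]); print('jig w',j.round(4),e.round(2).tolist())
M2=[(-.075,.11,.012),(-.075,-.11,.012),(.06,-.085,.04)]
j2,e=fit(t,px([(47,285),(355,330),(350,133)],[195,185]),M2,[.45,0,-.12]); print('jig t',j2.round(4),e.round(2).tolist())
B=[(.025,.055,.038),(.025,-.055,.038),(-.025,-.055,.038),(-.025,.055,.038)]
b,e=fit(w,px([(88,142),(382,70),(402,195),(110,268)],[325,175]),B,[.388,-.273,.5]); print('blk w',b.round(4),e.round(2).tolist())
b2,e=fit(t,px([(540,312),(680,233),(712,290),(570,370)],[195,185]),B,[.388,-.273,.5]); print('blk t',b2.round(4),e.round(2).tolist())
# pad: edges of face on jig
X=onz(w,px([(612,316),(588,377)],[155,64]),.031)
c,s=np.cos(j[2]),np.sin(j[2]);d=X[:,:2]-j[:2]
print('pad in jig',np.c_[c*d[:,0]+s*d[:,1],-s*d[:,0]+c*d[:,1]].round(4))
E
```

```text
jig w [ 0.4507  0.0061 -0.1385] [[-0.63, 0.52], [-0.83, -0.59], [0.72, 0.36], [0.72, -0.08]]
jig t [ 0.4517  0.0089 -0.1287] [[-0.55, -0.07], [0.53, 0.47], [0.02, -0.41]]
blk w [ 0.3886 -0.277   0.4901] [[-0.84, -0.08], [0.56, -0.53], [0.32, 0.49], [-0.03, 0.21]]
blk t [ 0.3881 -0.2731  0.5262] [[-0.56, -0.74], [-0.45, -0.65], [0.38, 0.79], [0.64, 0.59]]
pad in jig [[ 0.0455 -0.074 ]
 [ 0.0236 -0.0738]]
```

Estimates:
- **Jig:** about (0.451, 0.0075), yaw −0.134.
- **Pad face:** at jig y of about −0.074, roughly 13 mm out.
- **Block:** about (0.388, −0.275), yaw 0.505.

Now I'll pick it up and set it on the plate, clear of the fence and the pad.

```bash
cat >> fit.py <<'E'
J=np.array([.451,.0075,-.134])
def quat(yaw): return np.array([np.cos(yaw/2),np.sin(yaw/2),0,0])  # tool y = (sin yaw,-cos yaw)
def jp(x,y,z): return T(J,[(x,y,z)])[0]
E
python3 - <<'E'
from fit import *
best=None
for s in(-1,1):
    qg,qp=quat(.505+s*np.pi/2),quat(J[2]+s*np.pi/2)
    a,b=manip.ik([.388,-.275,.008],qg),manip.ik(jp(-.012,.03,.021),qp)
    print(s,a,b)
    if best is None and a is not None and b is not None: best=s
s=best; qg,qp=quat(.505+s*np.pi/2),quat(J[2]+s*np.pi/2)
try:
    manip.movep([.388,-.275,.16],qg); manip.movel([.388,-.275,.008],rate=.1)
    print(manip.read_state()['force']); manip.gripper_close(40)
    print(manip.read_state()['grip_width'],manip.read_state()['force'])
    manip.movel([.388,-.275,.2],rate=.15)
    st=manip.read_state(); print(st['t'],st['grip_width'],st['force'])
    manip.movep(jp(-.012,.03,.15),qp)
    cam('wrist','w2'); cam('scene','s2'); st=manip.read_state();print(st['t'],st['position'],jp(-.012,.03,.15),st['force'])
except manip.IKError as e: print('IK',e)
E
```

```text
-1 [ 0.54778081  0.5281628   0.01463007  2.12762347 -0.01578736  0.48590444
 -2.06221484] [-1.02168115  0.84529894  1.12620951  2.22200574 -1.11313845  0.85249105
 -2.42086543]
1 [ 1.09100817  0.62494059 -0.64109899  2.109881    0.65526512  0.61163509
  0.49014113] [ 0.48533218  0.59588221 -0.7530181   2.17712726  0.70973201  0.62980116
 -0.91528091]
[ 0.18622535 -0.1267387   0.31138255]
0.5828716475612745 [-1.19123266 -0.63396674  6.05539804]
6.875 0.584682571535829 [ 0.31587767  0.03009163 -2.14901686]
10.7333 [0.44314086 0.03870316 0.14999503] [0.44311556 0.03883425 0.15      ] [ 1.35016739 -0.24849187 -1.53247648]
```

```bash
python3 - <<'E'
from fit import *
manip.movel(jp(-.012,.03,.035),rate=.1)
for z in np.arange(.024,.0165,-.001):
    manip.movel(jp(-.012,.03,z),rate=.02); f=manip.read_state()['force']; print(round(z,4),f.round(1))
    if f[2]>2: break
manip.release(); manip.movel(jp(-.012,.03,.13),rate=.15)
st=manip.read_state(); print(st['t'],st['force'],st['grip_width'])
cam('wrist','w3')
E
```

```text
0.024 [ 0.1 -0.1 -2. ]
0.023 [ 0.1  0.2 -2. ]
0.022 [ 0.1  0.  -2.4]
0.021 [-1.1 -0.1 -2. ]
0.02 [-2.4 -0.4  5.3]
15.0667 [ 0.18598492  0.95358155 -0.32913243] 0.9995010051356493
```

View pics/w3.png

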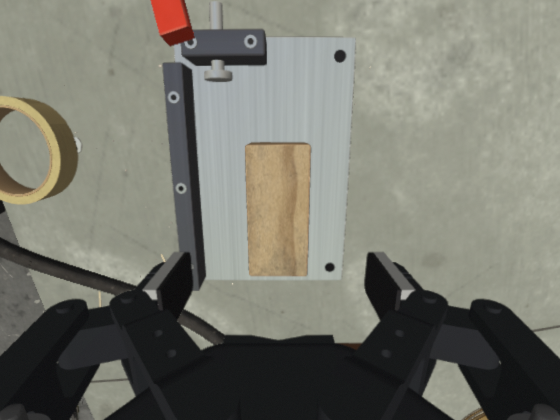

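The block lies flat on the plate, with corners at (246,142), (310,143), (308,275) and (248,275). It is clear of the fence edge (187,63)–(203,287) and the pad (218,74). I'll refit both poses from this nearer picture.

```bash
python3 - <<'E'
from fit import *
w=load('w3')
M=[(-.075,-.11,.012),(-.075,.11,.012),(.06,-.085,.04),(.06,.105,.04)]
j,e=fit(w,np.array([(353,38),(342,279),(187,63),(203,287)]),M,J); print(j.round(4),e.round(1).tolist())
B=[(.025,-.055,.05),(-.025,-.055,.05),(-.025,.055,.05),(.025,.055,.05)]
b,e=fit(w,np.array([(246,142),(311,143),(308,276),(248,275)]),B,J); print(b.round(4),e.round(1).tolist())
c,s=np.cos(j[2]),np.sin(j[2]);d=b[:2]-j[:2]; print('blk in jig',c*d[0]+s*d[1],-s*d[0]+c*d[1],b[2]-j[2])
X=onz(w,[(205,79),(231,78)],.031);d=X[:,:2]-j[:2]
print('pad',np.c_[c*d[:,0]+s*d[:,1],-s*d[:,0]+c*d[:,1]])
for s in(-1,1):
  q=quat(J[2]+s*np.pi/2)
  for p in [(-.065,.0,.03),(0,0,.03),(.035,.12,.03),(.035,.05,.03)]: print(s,p,manip.ik(jp(*p),q) is not None)
E
```

```text
[ 0.4489  0.0071 -0.132 ] [[4.6, -1.8], [1.4, 1.0], [-3.7, -1.0], [-1.9, 3.9]]
[ 0.4428  0.037  -0.1403] [[-0.8, 0.4], [1.1, -0.2], [-0.7, -0.5], [0.4, 0.2]]
blk in jig -0.009973958251898979 0.028773865050077594 -0.008274869018896125
pad [[ 0.04657688 -0.07423071]
 [ 0.02630867 -0.07472131]]
-1 (-0.065, 0.0, 0.03) True
-1 (0, 0, 0.03) True
-1 (0.035, 0.12, 0.03) True
-1 (0.035, 0.05, 0.03) True
1 (-0.065, 0.0, 0.03) True
1 (0, 0, 0.03) True
1 (0.035, 0.12, 0.03) True
1 (0.035, 0.05, 0.03) True
```

```bash
cat >> fit.py <<'E'
J=np.array([.4503,.0073,-.133])
def push(x,y,z,d,coarse,total,thr,fine=.0005):
    "push from jig (x,y) along unit jig direction d; stop when the back force exceeds thr"
    d=np.array(d,float); u=T(np.array([0,0,J[2]]),[(*d,0)])[0][:2]
    f0=manip.read_state()['force'][:2]@u; s=0; log=[]
    while s<total:
        st=.002 if s<coarse else fine
        s+=st; manip.movel(jp(x+s*d[0],y+s*d[1],z),rate=.02)
        f=-(manip.read_state()['force'][:2]@u-f0); log.append((round(s*1e3,1),round(f,1)))
        if f>thr: break
    print(log, manip.read_state()['t']); return s
E
python3 - <<'E'
from fit import *
manip.gripper_close(20)
manip.movel(jp(-.075,.029,.10),rate=.2); manip.movel(jp(-.075,.029,.027),rate=.12)
s=push(-.075,.029,.027,(1,0),.050,.075,4)
print('contact x',-.075+s)
E
```

```text
[(2.0, np.float64(1.7)), (4.0, np.float64(1.0)), (6.0, np.float64(0.8)), (8.0, np.float64(-0.0)), (10.0, np.float64(1.0)), (12.0, np.float64(1.9)), (14.0, np.float64(1.7)), (16.0, np.float64(1.5)), (18.0, np.float64(1.3)), (20.0, np.float64(1.0)), (22.0, np.float64(1.3)), (24.0, np.float64(1.6)), (26.0, np.float64(1.2)), (28.0, np.float64(0.8)), (30.0, np.float64(1.8)), (32.0, np.float64(0.7)), (34.0, np.float64(1.9)), (36.0, np.float64(1.2)), (38.0, np.float64(2.0)), (40.0, np.float64(1.2)), (42.0, np.float64(1.4)), (44.0, np.float64(0.9)), (46.0, np.float64(1.8)), (48.0, np.float64(1.3)), (50.0, np.float64(1.2)), (50.5, np.float64(2.2)), (51.0, np.float64(2.2)), (51.5, np.float64(2.2)), (52.0, np.float64(1.9)), (52.5, np.float64(2.4)), (53.0, np.float64(1.4)), (53.5, np.float64(2.4)), (54.0, np.float64(2.0)), (54.5, np.float64(2.0)), (55.0, np.float64(2.1)), (55.5, np.float64(2.7)), (56.0, np.float64(1.6)), (56.5, np.float64(2.4)), (57.0, np.float64(2.3)), (57.5, np.float64(2.2)), (58.0, np.float64(2.2)), (58.5, np.float64(2.2)), (59.0, np.float64(1.2)), (59.5, np.float64(2.3)), (60.0, np.float64(2.1)), (60.5, np.float64(2.1)), (61.0, np.float64(2.7)), (61.5, np.float64(1.8)), (62.0, np.float64(2.5)), (62.5, np.float64(1.9)), (63.0, np.float64(1.4)), (63.5, np.float64(1.7)), (64.0, np.float64(1.7)), (64.5, np.float64(2.6)), (65.0, np.float64(2.1)), (65.5, np.float64(2.1)), (66.0, np.float64(2.1)), (66.5, np.float64(1.6)), (67.0, np.float64(2.2)), (67.5, np.float64(1.8)), (68.0, np.float64(2.4)), (68.5, np.float64(1.1)), (69.0, np.float64(1.9)), (69.5, np.float64(2.1)), (70.0, np.float64(2.4)), (70.5, np.float64(1.4)), (71.0, np.float64(2.8)), (71.5, np.float64(5.3))] 34.1417
contact x -0.0034999999999999476
```

The force rose from 2 to 5 N at finger x = −3.5 mm, which matches the fence. Now I'll push from the end toward the screw.

```bash
python3 - <<'E'
from fit import *
manip.movel(jp(-.014,.029,.027),rate=.1); manip.movel(jp(-.014,.029,.085),rate=.25)
manip.movel(jp(.034,.125,.085),rate=.25); manip.movel(jp(.034,.125,.027),rate=.15)
f0=manip.read_state()['force']; 
manip.movel(jp(.034,.080,.027),rate=.05); print(manip.read_state()['t'],f0.round(1),manip.read_state()['force'].round(1))
manip.movel(jp(.034,.060,.027),rate=.04); print(manip.read_state()['t'],manip.read_state()['force'].round(1))
s=push(.034,.060,.027,(0,-1),0,.025,3.0,.0006); print('y',.060-s)
cam('wrist','w4')
E
```

```text
36.95 [-0.2  0.1  0. ] [-0.1  0.9  0.3]
37.6 [-0.9 -0.4 -0.8]
[(0.6, np.float64(-0.4)), (1.2, np.float64(-0.3)), (1.8, np.float64(0.9)), (2.4, np.float64(0.9)), (3.0, np.float64(1.4)), (3.6, np.float64(1.6)), (4.2, np.float64(0.9)), (4.8, np.float64(1.5)), (5.4, np.float64(0.9)), (6.0, np.float64(1.3)), (6.6, np.float64(1.3)), (7.2, np.float64(1.9)), (7.8, np.float64(0.5)), (8.4, np.float64(1.4)), (9.0, np.float64(1.3)), (9.6, np.float64(1.5)), (10.2, np.float64(0.7)), (10.8, np.float64(0.7)), (11.4, np.float64(1.7)), (12.0, np.float64(2.8)), (12.6, np.float64(5.2))] 42.85
y 0.0474
```

View pics/w4.png

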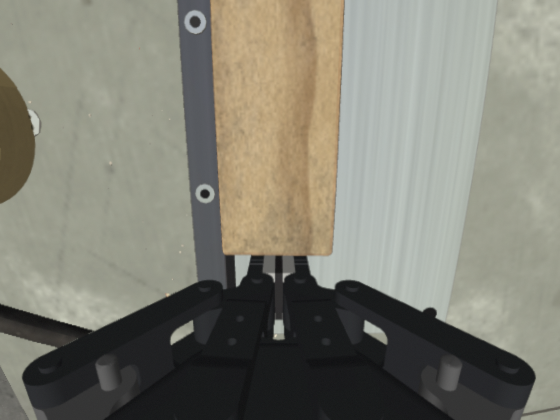

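The block stopped at finger y = 47.4 mm with 5 N, which agrees with the pad seen at −74 mm. I'll press gently once more against the fence, then back off and look.

```bash
python3 - <<'E'
from fit import *
manip.movel(jp(.034,.056,.027),rate=.1); manip.movel(jp(.034,.056,.085),rate=.25)
manip.movel(jp(-.020,-.012,.085),rate=.25); manip.movel(jp(-.020,-.012,.027),rate=.15)
manip.movel(jp(-.008,-.012,.027),rate=.05)
s=push(-.008,-.012,.027,(1,0),0,.008,4.0); print('x',-.008+s)
manip.movel(jp(-.03,-.012,.027),rate=.15); manip.movel(jp(-.03,.02,.20),rate=.3)
cam('wrist','w5'); print(manip.read_state()['t'])
E
```

```text
[(0.5, np.float64(0.1)), (1.0, np.float64(-0.2)), (1.5, np.float64(-0.6)), (2.0, np.float64(-0.4)), (2.5, np.float64(0.1)), (3.0, np.float64(-0.8)), (3.5, np.float64(-0.3)), (4.0, np.float64(1.3)), (4.5, np.float64(4.0))] 47.2083
x -0.0034999999999999996
48.3167
```

View pics/w5.png

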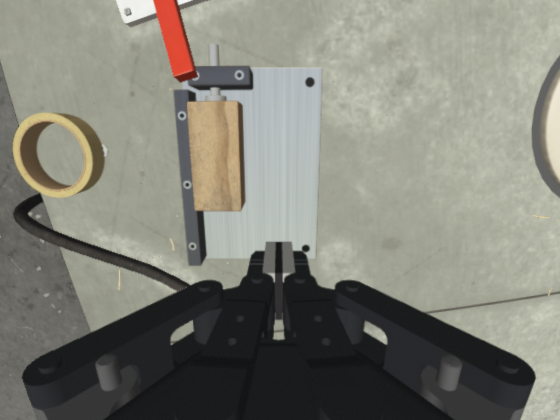

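The block sits along the fence, with its end at the pad (215,98). One last light touch on the end, then I'll check from the top camera that the jig hasn't moved.

```bash
python3 - <<'E'
from fit import *
manip.movel(jp(.034,.060,.085),rate=.25); manip.movel(jp(.034,.060,.027),rate=.15)
manip.movel(jp(.034,.0505,.027),rate=.04)
s=push(.034,.0505,.027,(0,-1),0,.006,3.5); print('y',.0505-s)
manip.movel(jp(.034,.062,.027),rate=.1); manip.movel(jp(.034,.075,.15),rate=.25)
manip.movep([.42,-.09,.40],quat(J[2]-np.pi/2)) if manip.ik([.42,-.09,.40],quat(J[2]-np.pi/2)) is not None else None
c=cam('scene','s6'); print(manip.read_state()['t'])
a=load('scene')['img'][215:315,205:325];b=c['img'][215:315,205:325]
o=np.hstack([cv2.resize(i,None,fx=3.3,fy=3.3,interpolation=cv2.INTER_CUBIC) for i in(a,b)])
cv2.imwrite('pics/cmp.png',o)
E
```

```text
[(0.5, np.float64(0.8)), (1.0, np.float64(0.4)), (1.5, np.float64(0.3)), (2.0, np.float64(-0.1)), (2.5, np.float64(1.4)), (3.0, np.float64(3.8))] 51.4333
y 0.0475
52.4167
```

View pics/cmp.png

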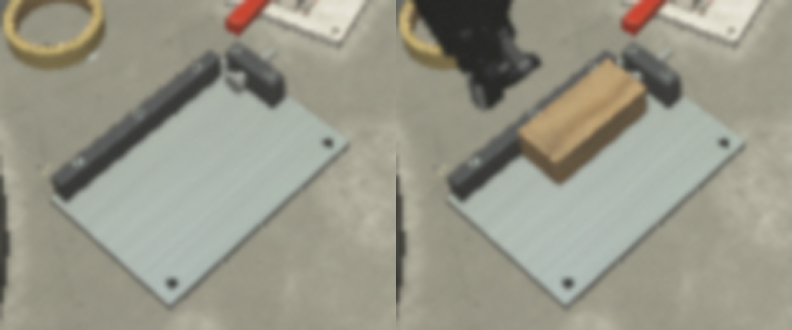

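The before and after crops match: plate corners at (348,146) and (170,305) against (744,146) and (566,305) with the 396-pixel offset, so the jig hasn't visibly moved. The block is seated, and the robot is clear of it.

```bash
python3 -c "
from station import manip
manip.close_job()"
```

```text
the job is handed in; nothing more can be done
```

The wood block is in the jig: flat on the plate, its long side against the fence and its end against the screw pad. I set it down clear of both. Then I slid it with closed fingers, first to the fence and then along to the screw, until the force rose to about 5 N. That is well below the 12 N at which the jig could slide. The job was handed in at about 52 s of the 67 s allowed.

- **Contact:** a second light push each way stopped at the same place: finger x −3.5 mm both times, and y 47.4 then 47.5 mm. The screw stop matches the pad face seen by camera, about 13 mm out from the bracket.
- **Jig:** the scene pictures before and after show no visible shift.
- **Bystanders:** I saw nothing disturbed, but I did not measure their positions.
- **Disagreement:** one near-camera fit of the jig pose was off by up to 4–5 pixels. I used an average pose and relied on the felt contacts to place the block.
- **Unexplained force:** when the gripper closed on the block, the vertical force read about 6 N. The grip width then showed about 50 mm, as expected, and the lift was normal.

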